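# Turn a tested encoder board over and lay it in the tray

## Robot

A 7-joint arm with a two-finger parallel gripper is mounted at the origin on the work surface. World frame = base frame: x ahead of the robot, y to its left, z up, the work surface at z = 0. Lengths are in m, angles in rad, forces in N, time in s.
With the tool pointing down it reaches from about 0.4 to 0.9 m from the base axis. Payload 5.5 kg.
Tool frame: the origin (TCP) lies midway between the tips of the shut fingers; the grasp point (between the pads) lies 19 mm behind it (manip.grip_depth is the distance from the TCP to the grasp point, in m); z points along the fingers, x is the direction in which the jaws open and shut, and the axes are right-handed (so a half turn about z gives the same grasp; the last joint's range is limited). The gripper opens to 92 mm and grips with 3 to 60 N. Pads are 19 mm wide; open, the fingers measure 130 mm over their backs; the gripper's body (75 mm by 190 mm) begins 47 mm behind the grasp point.
Start: joints at [1.459, 0.501, -0.427, 1.55, 0.221, 1.138, -0.21], TCP at [0.238, -0.605, 0.227] pointing down, gripper open.
Joint ranges: [-2.88, 2.88], [-0.31, 2.03], [-1.54, 1.56], [0.2, 2.42], [-1.41, 4.55], [0.19, 2.02], [-2.57, 2.57]. Speed limits (rad/s): [2.57, 2.57, 3.14, 3.14, 3.14, 3.14, 3.14].

## Interface

Orientations are given as a unit quaternion [x, y, z, w].
In Python, from bench import manip, effector, viewer gives the robot as it stands. Calls block until the motion is done:
- manip.move_pose(position, orientation): joint-space move of the TCP to a pose.
- manip.servo_line(position, ori=None, vel=0.15): straight line of the TCP; ori=None keeps the orientation; vel is the mean speed in m/s.
- manip.movej(angles): joint-space move.
- effector.open_jaws() and effector.close(f_grip=None): open the fingers fully, or close them until they stop; f_grip is the grip in N (None keeps the last).
- manip.sleep(seconds).
- manip.solve_ik(position, orientation): joint angles nearest the present ones, or None.
- viewer.get_image(name): name is "scene" or "side" or "wrist"; returns the picture (420x560x3 uint8, red, green, blue); there is no depth.
- viewer.get_calibration(name): a dict with "vfov" (degrees; the focal length in pixels is half the picture's height over the tangent of half this angle, whatever the lens; pixels are square), "cx", "cy" (the principal point, pixels), "dist_coeffs" ([k1, k2, p1, p2, k3] as OpenCV has them; the pictures are not rectified), "eye" and "attitude" of the camera in the world. Camera axes: x right, y down, z forward; pixel columns grow to the right and rows downward; lengths in m; the calibration is good to about 2 mm. A picture is of the moment at which its call begins: read the wrist's pose just before it. get_calibration takes no time and is no camera call; for the wrist camera it gives the pose at the moment of the call.
A pose or a line that the arm cannot do raises manip.PlanningError and nothing moves.
- manip.hand_in(): hands the job in, once; it reports no verdict.
Readings, each from a call of its own:
- manip.current_clock(): time.
- manip.current_q(): joint angles.
- manip.current_joint_velocities(): joint speeds.
- manip.current_tau(): joint torques, N m.
- manip.current_tool_pos(): TCP position.
- manip.current_tcp_rot(): TCP orientation.
- manip.current_force(): force on the tool from outside, world axes, zero at the start.
- manip.current_wrist_torque(): the same for the moment, N m.
- manip.current_finger_gap(): finger opening in m.
Only numpy, scipy, OpenCV 4.12 (cv2) and the standard library are available. Lean on these libraries where they do the work, as an engineer would, in place of code of your own. Each camera call takes 0.05 s, during which the arm holds its last target.

## Task

The encoder board on the black test nest lies with its green circuit side down. Turn it over and lay it flat, green side up, fully home in the empty compartment of the grey tray (the one with the yellow slip), either end first. Set it down gently rather than letting it drop or fall over; the blue slotted rest may be used to stand it on end while you change grip. Leave the finished board, the steel couplings and the pink cap where they are.

Things in the scene. Friction and masses are not known exactly. Their poses are not given: they have to be found in the camera images.
- board: The board to turn: flat rigid plate 100 x 50 x 12 mm, about 150 g: bare aluminium back on one side, green circuit face with black chips on the other. Origin at its centre; x along its 100 mm length, y along its 50 mm width, z out of the bare ALUMINIUM side (up at the start; must point down at the end). Grip it by its two long edges (50 mm apart), near the middle of its length.
- nest: Fixed test nest: dark steel base 150 x 120 x 12 mm, with a black pad 84 x 36 mm whose top is 34 mm above the table, on which the board lies, overhanging it by 7 mm at the sides and 8 mm at the ends. Origin under its centre at table height, x along the pad's length.
- rest: Fixed rest, base 110 x 100 x 8 mm. Two blue cheeks (each 14 mm along x, 44 mm along y, tops 56 mm above the table) leave a slot 22 mm wide along x, open at its ends, floor 8 mm above the table. The board can stand on its 50 mm end in it, faces towards +x and -x of the rest, leaning up to 0.2 rad. Origin under the slot's centre at table height; slot runs along y.
- tray: Fixed grey tray, base 150 x 225 x 10 mm, origin under its centre at table height. Two compartments at y = -55 and +55 mm, inside 108 (x) by 58 mm (y): a black pad 36 mm wide, top 34 mm above the table, end walls and corner tabs 6 mm higher than the pad. Between the tabs the sides are open down to the base, for fingers beside a board.
- vacant: Yellow slip 70 x 30 mm, fixed flat on the pad of the empty compartment (either of the two). Origin at the centre of that pad's top, 34 mm above the table; x along the compartment's length. A board lying home has its centre 6 mm above this point, its 100 mm length along x.
- done_board: A finished board of the same size and look lying green side up in the other compartment: leave it alone. Origin at its centre, x along its length, z up out of the green side.
- coupling_a: Steel coupling stack, upright cylinder 54 mm across and 48 mm high, beyond the work. Origin under its centre.
- coupling_b: Steel coupling stack, upright cylinder 40 mm across and 39 mm high. Origin under its centre.
- coupling_c: Steel coupling stack, upright cylinder 60 mm across and 36 mm high. Origin under its centre.
- motor_cap: Pink motor cap, 64 mm across and 38 mm high. Origin under its centre.
There are look-alikes about, which are no part of the job. What is shaped like the board but orange or purple is not meant. Leave any orange look-alike of the rest alone.

How it is judged:
At the end, for the whole second after the job is handed in: The board lies green side up in the compartment with the yellow slip: its level within 0.08 rad, its centre within 6 mm of the compartment's centre along and across and no more than 2.5 mm above its seated height, its length along the compartment within 0.12 rad (either way round), at rest (angle between board's own z axis and vertical above 3.06 rad and x of board in the frame of vacant between -0.006 and 0.006 m and y of board in the frame of vacant between -0.006 and 0.006 m and z of board in the frame of vacant below 0.0085 m and angle between the x axis of board and the x axis of vacant, either way round below 0.12 rad and linear speed of board below 0.02 m/s); the robot touches nothing.
It fails at once if the board is dropped, thrown or toppled: it moves faster than 0.7 m/s while the fingers do not touch it (linear speed of board above 0.7 m/s and contact force between board and the fingers below 0.05 N).
It fails at once if the finished board is moved by more than 8 mm (distance of done_board from where it was at the start of the episode above 0.008 m).
It fails at once if a coupling stack or the motor cap is moved by more than 20 mm (distance of any of coupling_a, coupling_b, coupling_c, motor_cap from where it was at the start of the episode above 0.02 m).
It also fails if it takes over 53 s, if anything falls off the work surface, if the arm or the gripper's body presses on something with over 40 N, if the wrist force passes 120 N, or if a joint passes its speed limit or range.

## Working session

There is one attempt and no reset: what is moved stays moved. The work goes in short steps, each a Python script; the robot and the scene stay as the last script left them, time stands still between calls to the robot, and variables do not carry over. Pictures are saved under pics/ and viewed, and the job is handed in when it is done.

```bash
ls -la; mkdir -p pics
python3 - <<'E'
from bench import manip, effector, viewer
import cv2
for n in ("scene","side","wrist"):
    c=viewer.get_calibration(n); print(n,c)
    im=viewer.get_image(n); cv2.imwrite(f"pics/{n}0.png",im[:,:,::-1])
print(manip.current_clock(), manip.current_tool_pos(), manip.current_tcp_rot(), manip.current_q(), manip.grip_depth)
E
```

```text
total 12
drwxr-xr-x  3 agent agent 4096 Dec  5 23:10 .
drwxr-xr-x 23 root  root  4096 Dec  5 23:10 ..
drwxr-xr-x  2 agent agent 4096 Dec  5 23:10 pics
scene {'vfov': 42.08016720639574, 'cx': 265.85260105091817, 'cy': 219.69621639372085, 'dist_coeffs': array([-0.01517981,  0.        ,  0.        ,  0.        ,  0.        ]), 'eye': array([ 1.54190566, -0.47190545,  1.15640054]), 'attitude': array([ 0.78409585,  0.47421494, -0.19851666, -0.347714  ])}
side {'vfov': 51.36681093496809, 'cx': 277.3144552270067, 'cy': 216.2229227019792, 'dist_coeffs': array([-0.06382372,  0.        ,  0.        ,  0.        ,  0.        ]), 'eye': array([-0.00613618,  1.16042177,  0.84579687]), 'attitude': array([-0.1870708 ,  0.85967952, -0.46228111,  0.11068793])}
wrist {'vfov': 67.51321642511327, 'cx': 275.2550767346008, 'cy': 211.71420753598449, 'dist_coeffs': array([-0.00505539,  0.        ,  0.        ,  0.        ,  0.        ]), 'eye': array([ 0.30173535, -0.57910113,  0.383281  ]), 'attitude': array([ 0.81986659, -0.55785314, -0.0734612 ,  0.10593448])}
0.15 [ 0.2377036  -0.60437546  0.22588473] [ 8.26475367e-01 -5.62972335e-01 -6.33274740e-04 -4.65565453e-04] [ 1.45920241  0.50167142 -0.42679757  1.55122121  0.22078805  1.13831575
 -0.2102635 ] 0.0188
```

View pics/scene0.png

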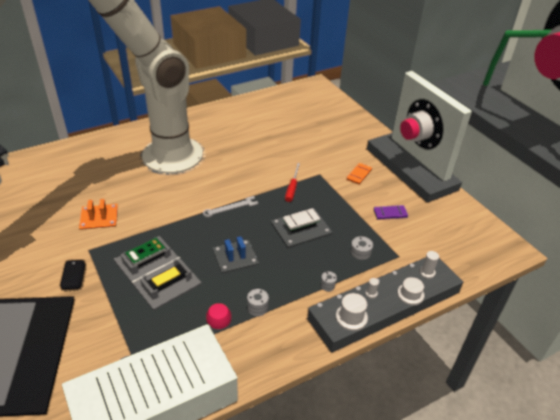

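View pics/side0.png

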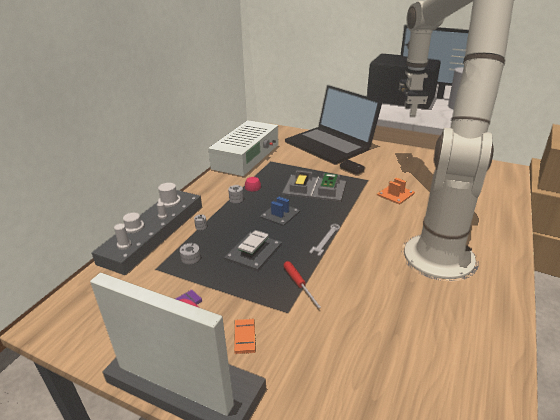

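View pics/wrist0.png

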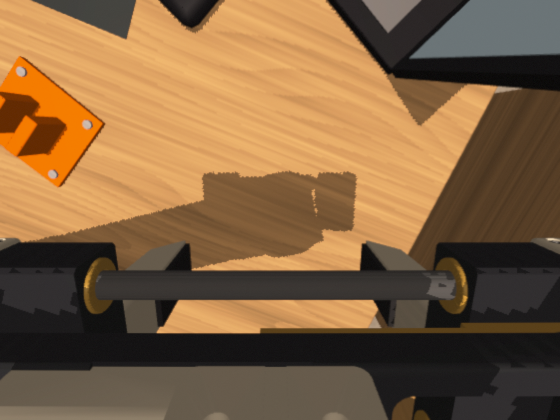

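The scene view shows the nest and board near (301,220), the rest near (236,253), the yellow slip near (166,278) and the finished board near (145,252). The couplings are at (362,247), (329,281) and (258,301), and the cap is at (219,316).

```bash
cat > h.py <<'E'
import numpy as np, cv2
from scipy.spatial.transform import Rotation as R
def K(c):
    f=210/np.tan(np.radians(c['vfov'])/2); return np.array([[f,0,c['cx']],[0,f,c['cy']],[0,0,1]])
def bp(c,uv,z):
    p=cv2.undistortPoints(np.array([[uv]],float),K(c),np.array(c['dist_coeffs']))[0,0]
    d=R.from_quat(c['attitude']).apply([p[0],p[1],1]); e=np.array(c['eye'])
    return e+d*(z-e[2])/d[2]
def proj(c,P):
    P=np.atleast_2d(P); Rw=R.from_quat(c['attitude']).inv()
    q=Rw.apply(P-np.array(c['eye']))
    return cv2.projectPoints(q,np.zeros(3),np.zeros(3),K(c),np.array(c['dist_coeffs']))[0][:,0]
E
python3 - <<'E'
from h import *
from bench import viewer
s=viewer.get_calibration("scene"); d=viewer.get_calibration("side")
for n,a,z,b in [("board",(301,220),.046,(254,242)),("rest",(236,256),.008,(279,213)),("slip",(166,278),.034,(301,180)),("done",(145,251),.046,(328,182)),("ca?",(362,243),.04,(190,248)),("cb",(329,276),.04,(201,219)),("cc",(258,296),.04,(236,189)),("cap",(219,311),.038,(253,181))]:
    print(n,bp(s,a,z).round(3),bp(d,b,z).round(3))
im=cv2.imread("pics/scene0.png"); cv2.imwrite("pics/sc_crop.png",cv2.resize(im[170:340,80:400],None,fx=2.5,fy=2.5,interpolation=cv2.INTER_CUBIC))
im=cv2.imread("pics/side0.png"); cv2.imwrite("pics/sd_crop.png",cv2.resize(im[150:280,160:370],None,fx=3.8,fy=3.8,interpolation=cv2.INTER_CUBIC))
E
```

```text
board [0.543 0.205 0.046] [0.528 0.22  0.046]
rest [ 0.555 -0.018  0.008] [ 0.553 -0.012  0.008]
slip [ 0.565 -0.232  0.034] [ 0.556 -0.224  0.034]
done [ 0.454 -0.252  0.046] [ 0.448 -0.23   0.046]
ca? [0.702 0.316 0.04 ] [0.697 0.32  0.04 ]
cb [0.765 0.162 0.04 ] [0.756 0.171 0.04 ]
cc [ 0.738 -0.042  0.04 ] [ 0.748 -0.054  0.04 ]
cap [ 0.734 -0.152  0.038] [ 0.72  -0.137  0.038]
```

View pics/sc_crop.png

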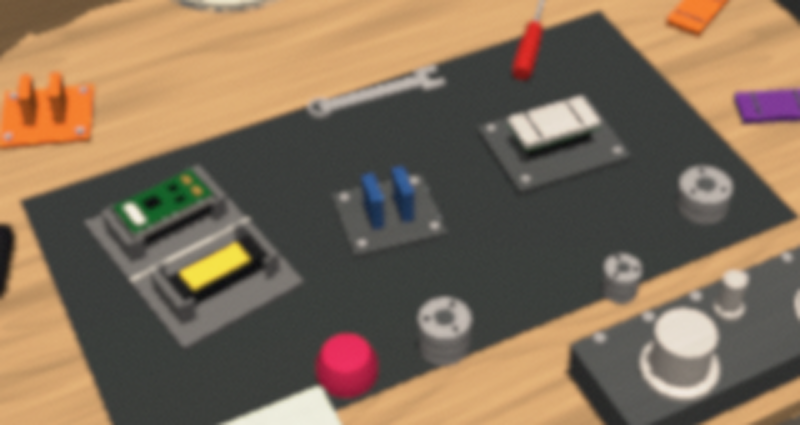

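View pics/sd_crop.png

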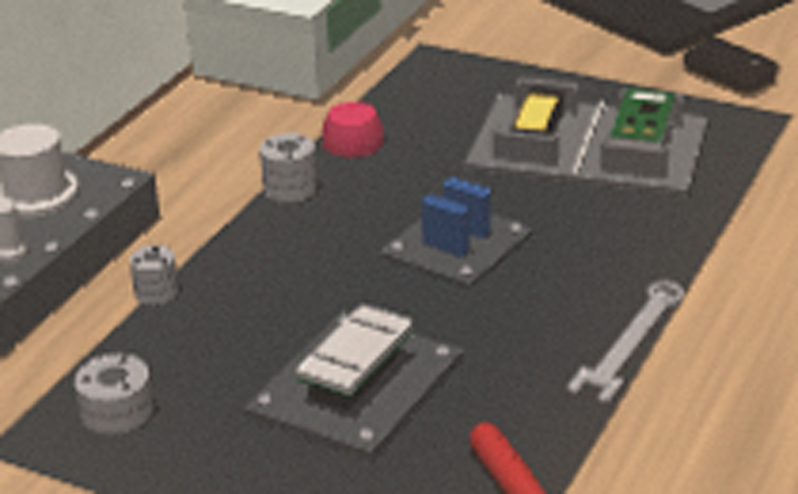

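The wrist view has its camera offset toward the image top. I'll plan a 45° tilted grasp, stand the board in the rest, then regrasp from the other side. First I'll check IK for both mirror options.

```bash
cat >> h.py <<'E'
def tool_R(zdir, xdir):
    z=np.array(zdir,float); z/=np.linalg.norm(z)
    x=np.array(xdir,float); x-=z*(x@z); x/=np.linalg.norm(x)
    return R.from_matrix(np.column_stack([x,np.cross(z,x),z]))
E
python3 - <<'E'
from h import *
from bench import manip,viewer
c=viewer.get_calibration("wrist"); T=R.from_quat(manip.current_tcp_rot())
print("cam off tool",T.inv().apply(np.array(c['eye'])-manip.current_tool_pos()).round(4), (T.inv()*R.from_quat(c['attitude'])).as_euler('xyz',degrees=True).round(2))
board=np.array([.536,.212,.040]);rest=np.array([.554,-.015,.0]);slip=np.array([.56,-.228,.04])
st=rest+[0,0,.063]
def chk(name,g,z,x):
    Rt=tool_R(z,x); out=[]
    for back in (0,.02,.08):
        p=np.array(g)+Rt.apply([0,0,.0188])-np.array(z)/np.linalg.norm(z)*back
        q=manip.solve_ik(p,Rt.as_quat()); out.append(None if q is None else np.round(q,2))
    print(name,x,out[0],[o is not None for o in out])
for a in (30,40,50):
  s,k=np.sin(np.radians(a)),np.cos(np.radians(a))
  for sg,nm in ((1,"A"),(-1,"B")):
    for x in ((1,0,0),(-1,0,0)):
      chk(f"{nm}{a} pick",board,(0,sg*s,-k),x)
      chk(f"{nm}{a} stand",st,(0,-sg*k,-s),x)
      chk(f"{nm}{a} regr",st,(0,sg*k,-s),x)
      chk(f"{nm}{a} place",slip,(0,-sg*s,-k),x)
for x in ((1,0,0),(-1,0,0)):
  for y in (-.22,-.02,.2):
    chk(f"view {y}",(.5,y,.26),(0,0,-1),x)
E
```

```text
cam off tool [-0.0003 -0.0689 -0.1575] [-14.82  -0.03  -0.04]
A30 pick (1, 0, 0) [ 0.46  0.8  -0.75  1.96 -0.02  0.48 -0.08] [True, True, True]
A30 stand (1, 0, 0) [-0.05  1.05 -0.64  1.72  1.25  1.71 -1.33] [True, True, True]
A30 regr (1, 0, 0) [ 1.09  1.2  -0.91  1.67 -0.11  1.02  0.49] [True, True, True]
A30 place (1, 0, 0) [ 0.37  0.72 -0.41  1.91  1.11  0.91 -0.82] [True, True, True]
A30 pick (-1, 0, 0) [-0.03  0.65 -0.11  1.98 -0.84  0.62 -2.54] [True, True, True]
A30 stand (-1, 0, 0) [ 0.09  1.16 -0.87  1.71  1.39  1.9   1.77] [True, True, True]
A30 regr (-1, 0, 0) [ 0.7   0.96 -0.31  1.69 -0.71  1.19 -2.19] [True, True, True]
A30 place (-1, 0, 0) [-0.73  1.1   1.12  1.94 -0.75  0.62 -2.48] [True, True, True]
B30 pick (1, 0, 0) [-0.06  1.03 -0.91  1.64  1.08  1.49 -1.36] [True, True, True]
B30 stand (1, 0, 0) [ 1.09  1.2  -0.91  1.67 -0.11  1.02  0.49] [True, True, True]
B30 regr (1, 0, 0) [-0.05  1.05 -0.64  1.72  1.25  1.71 -1.33] [True, True, True]
B30 place (1, 0, 0) [ 1.06  0.98 -0.74  1.56  0.16  1.04  0.4 ] [True, True, True]
B30 pick (-1, 0, 0) [ 0.1   1.32 -1.31  1.63
[... 2749 characters left out ...]
.92 -2.42] [True, True, True]
B50 regr (-1, 0, 0) [ 0.44  1.3  -1.31  1.81  1.54  1.93  1.84] [True, True, True]
B50 place (-1, 0, 0) [ 0.81  1.03 -0.21  1.38 -0.49  1.36 -2.23] [True, True, True]
view -0.22 (1, 0, 0) [ 1.08  0.4  -0.9   1.79  0.35  1.12  0.07] [True, True, True]
view -0.02 (1, 0, 0) [ 0.96  0.42 -1.21  1.89  0.44  1.14 -0.41] [True, True, True]
view 0.2 (1, 0, 0) [ 0.52  0.58 -1.29  1.8   0.6   1.23 -0.94] [True, True, True]
view -0.22 (-1, 0, 0) [-0.59  0.64  1.36  1.84 -0.66  1.23 -2.17] [True, True, True]
view -0.02 (-1, 0, 0) [-1.08  0.56  1.44  1.94 -0.6   1.19 -2.56] [True, True, False]
view 0.2 (-1, 0, 0) [ 0.52  0.58 -1.29  1.8   0.6   1.23  2.2 ] [True, True, True]
```

Run:
```python
from h import *
from bench import manip,viewer
import json
def cal(n):
    c=viewer.get_calibration(n); return {k:(v.tolist() if hasattr(v,'tolist') else v) for k,v in c.items()}
Q=tool_R((0,0,-1),(1,0,0)).as_quat()
cs={}
for n,p in (("tray",(.53,-.21,.31)),("nest",(.53,.10,.29))):
    t=manip.current_clock(); manip.move_pose(p,Q); print(manip.current_clock()-t)
    manip.sleep(.15); cs[n]=cal("wrist"); cv2.imwrite(f"pics/w_{n}.png",viewer.get_image("wrist")[:,:,::-1])
json.dump(cs,open("cal.json","w")); print(manip.current_clock(),manip.current_tool_pos())
```

```text
1.8083
1.1833999999999998
3.5417 [0.5304827  0.09835537 0.28986257]
```

View pics/w_tray.png

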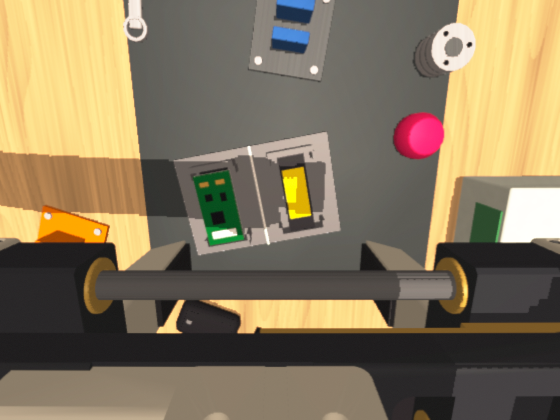

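View pics/w_nest.png

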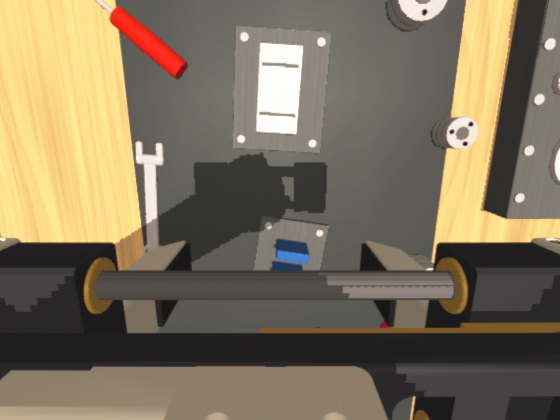

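The tray view shows the tray base corners near (175,161), (328,133), (340,230) and (198,255), the yellow slip near (297,193), and the rest at the top near (291,25). The nest view shows the board near (279,88), the nest base corners near (235,28) and (325,152), and the rest partly in view near (292,250). I'll zoom in to place the corners more exactly.

Run:
```python
import cv2
def crop(f,x0,x1,y0,y1,s,o):
    im=cv2.imread(f)[y0:y1,x0:x1]; im=cv2.resize(im,None,fx=s,fy=s,interpolation=cv2.INTER_CUBIC)
    for i in range(x0,x1,10):
        if i%20==0: cv2.putText(im,str(i),((i-x0)*s,9),0,.35,(0,255,255),1); cv2.line(im,((i-x0)*s,10),((i-x0)*s,16),(0,255,255),1)
    for j in range(y0,y1,10):
        if j%20==0: cv2.putText(im,str(j),(0,(j-y0)*s+4),0,.35,(0,255,255),1); cv2.line(im,(22,(j-y0)*s),(28,(j-y0)*s),(0,255,255),1)
    cv2.imwrite(o,im)
crop("pics/w_tray.png",165,350,125,260,4,"pics/c1.png")
crop("pics/w_tray.png",235,345,0,90,6,"pics/c2.png")
crop("pics/w_nest.png",225,340,15,165,4,"pics/c3.png")
crop("pics/w_nest.png",245,340,205,285,6,"pics/c4.png")
```

```text
(no output)
```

View pics/c1.png

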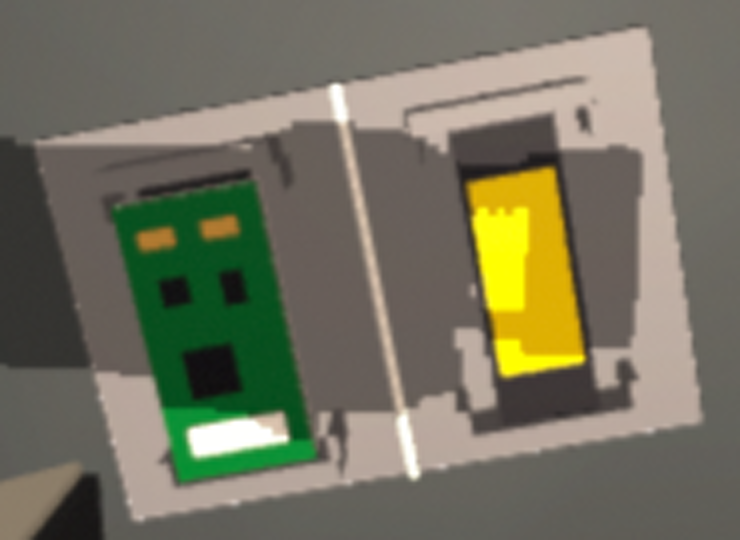

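View pics/c2.png

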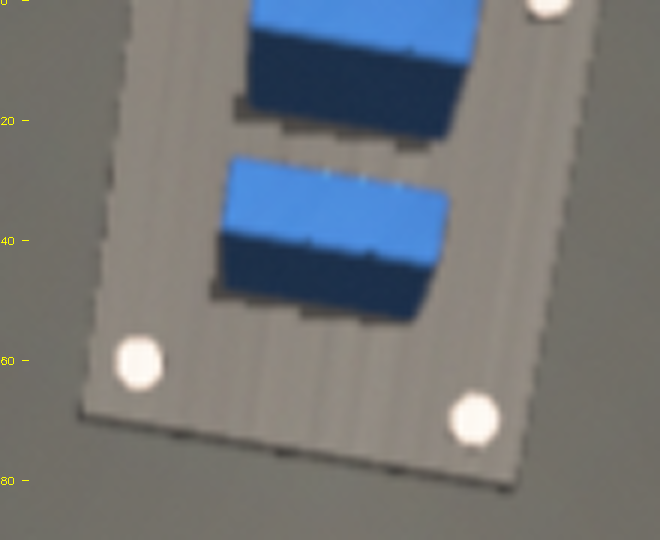

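View pics/c3.png

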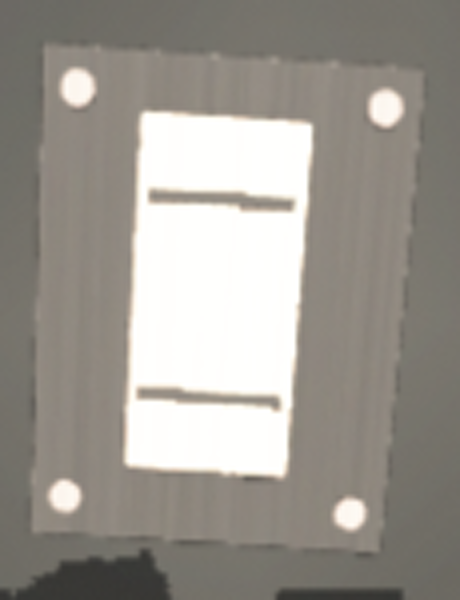

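View pics/c4.png

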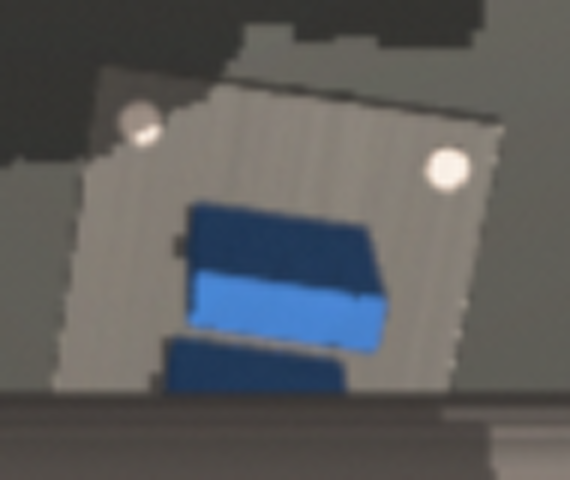

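```bash
cat > fit.py <<'E'
from h import *
import json
from scipy.optimize import least_squares
C=json.load(open("cal.json"))
org={'c1':(165,125,4,'tray'),'c2':(235,0,6,'tray'),'c3':(225,15,4,'nest'),'c4':(245,205,6,'nest')}
def fit(items,verbose=True,x0=None):
    pts=[];loc=[]
    for crop,uv,m in items:
        x,y,s,v=org[crop]; u=((uv[0]+.5)/s-.5+x,(uv[1]+.5)/s-.5+y)
        pts.append(bp(C[v],u,m[2])); loc.append(m)
    pts=np.array(pts);loc=np.array(loc)
    def f(p):
        c,s=np.cos(p[2]),np.sin(p[2]); return (loc[:,:2]@np.array([[c,s],[-s,c]])+p[:2]-pts[:,:2]).ravel()
    r=least_squares(f,[*pts[:,:2].mean(0),np.pi/2]); 
    return r.x, (r.fun.reshape(-1,2)*1000).round(1)
# image up = +y world, right = +x ; object x axis ~ +y (yaw~90): local +x up, local +y left
def rect(crop,TL,TR,BR,BL,lx,ly,z,ox=0,oy=0):
    return [(crop,p,(ox+sx*lx/2,oy+sy*ly/2,z)) for p,sx,sy in ((TL,1,1),(TR,1,-1),(BR,-1,-1),(BL,-1,1))]
tray=rect('c1',(35,143),(648,28),(702,423),(135,520),.15,.225,.010)
slip=rect('c1',(467,183),(556,166),(586,360),(500,378),.07,.03,.034)
done=rect('c1',(113,207),(256,180),(317,458),(178,485),.1,.05,.046)
restc2=[('c2',(82,412),(-.055,.05,.008)),('c2',(513,486),(-.055,-.05,.008))]+rect('c2',(233,156),(450,193),(437,264),(220,233),.014,.044,.056,ox=-.018)
restc4=[('c4',(100,66),(.055,.05,.008)),('c4',(502,124),(.055,-.05,.008))]+rect('c4',(195,270),(387,295),(375,353),(190,325),.014,.044,.056,ox=.018)
nest=rect('c3',(45,45),(424,70),(378,550),(33,532),.15,.12,.012)
board=rect('c3',(140,111),(313,124),(287,478),(126,465),.1,.05,.046)
if __name__=="__main__":
  for n,i in (("tray",tray),("slip",slip),("slip+55?",tray+[(a,b,(c[0],c[1]-.055,c[2])) for a,b,c in slip]),("done",done),("rest2",restc2),("rest4",restc4),("rest",restc2+restc4),("nest",nest),("board",board)):
    x,r=fit(i); print(n,x.round(4),np.abs(r).max(),r.tolist() if n[0]!='s' else '')
E
python3 fit.py
```

```text
tray [ 0.5055 -0.2394  1.7498] 1.1 [[-1.0, 0.6], [0.8, 0.8], [1.1, -0.4], [-1.0, -1.0]]
slip [ 0.5593 -0.2298  1.7478] 1.0 
slip+55? [ 0.5053 -0.2395  1.7496] 1.2 
done [ 0.4513 -0.2493  1.7454] 1.0 [[-0.5, -0.2], [0.2, -0.5], [-0.2, -0.4], [0.5, 1.0]]
rest2 [ 0.5506 -0.0172  1.4147] 0.7 [[-0.7, -0.5], [0.6, -0.3], [-0.6, 0.7], [0.3, 0.4], [0.4, -0.7], [-0.1, 0.5]]
rest4 [ 0.5507 -0.0163  1.4185] 1.1 [[-0.6, 0.5], [0.4, 0.2], [-0.1, 0.3], [0.6, -0.3], [0.8, -0.2], [-1.1, -0.4]]
rest [ 0.5506 -0.0168  1.4165] 1.2 [[-0.6, -0.1], [0.8, 0.2], [-0.5, 1.1], [0.4, 0.9], [0.5, -0.2], [-0.1, 0.9], [-0.6, 0.1], [0.4, -0.3], [-0.2, -0.1], [0.5, -0.8], [0.7, -0.7], [-1.2, -0.8]]
nest [0.5366 0.2131 1.5098] 1.4 [[-1.0, 0.9], [0.8, 0.9], [1.2, -1.4], [-1.0, -0.4]]
board [0.5351 0.2122 1.5078] 0.6 [[0.3, -0.1], [0.0, 0.3], [-0.1, 0.3], [-0.2, -0.6]]
```

Each fit agrees with its corners to about 1.5 mm, and separate fits of the same object agree with each other. Next I'll pick up the board with a 38° tilt.

```bash
cat > plan.py <<'E'
from h import *
A=np.radians(38); GD=.0188; Z=np.array([0,0,1.])
BOARD=(np.array([.5351,.2122,.040]),1.508); REST=(np.array([.5506,-.0168,0]),1.4165); SLIP=(np.array([.5594,-.2297,.040]),1.7495)
def pose(g,yaw,fwd,down):  # tool z = fwd*ex - down*Z ; returns tcp pos, Rot
    ex=np.array([np.cos(yaw),np.sin(yaw),0]); xd=np.array([np.sin(yaw),-np.cos(yaw),0])
    Rt=tool_R(fwd*ex-down*Z,xd); return np.array(g)+Rt.apply([0,0,GD]),Rt
s,k=np.sin(A),np.cos(A)
def pick(g): return pose(g,BOARD[1],-s,k)
def stand(g): return pose(g,REST[1],k,s)
def regr(g,lean=0): 
    a=A+lean; return pose(g,REST[1],-np.cos(a),np.sin(a))
def place(g): return pose(g,SLIP[1],s,k)
E
python3 - <<'E'
from plan import *
from bench import manip,effector,viewer
p,Rt=pick(BOARD[0]); pre=p-Rt.apply([0,0,.08])
manip.move_pose(pre,Rt.as_quat())
manip.servo_line(p,vel=.12); print(manip.current_tool_pos()-p,manip.current_force())
im=viewer.get_image("wrist"); cv2.imwrite("pics/pre.png",im[:,:,::-1])
effector.close(f_grip=35); print(manip.current_finger_gap(),manip.current_force())
manip.servo_line(p+[0,0,.03],vel=.08); print(manip.current_finger_gap(),manip.current_force(),manip.current_tool_pos()-p)
cv2.imwrite("pics/lift_w.png",viewer.get_image("wrist")[:,:,::-1])
for n in("side","scene"): cv2.imwrite(f"pics/lift_{n}.png",viewer.get_image(n)[:,:,::-1])
print(manip.current_clock(),manip.current_wrist_torque(),manip.current_q())
a=cv2.imread("pics/lift_side.png")[180:320,170:330]; b=cv2.imread("pics/lift_scene.png")[150:290,220:380]
w=cv2.resize(cv2.imread("pics/lift_w.png"),(400,300))
o=np.hstack([cv2.resize(a,(400,350)),cv2.resize(b,(400,350))]); cv2.imwrite("pics/lift.png",o)
E
```

```text
[0.00028181 0.0006327  0.00046536] [-0.10350629  0.274253    0.49012132]
0.04986986859280253 [ 0.67725018  0.32049925 -0.30880981]
0.049573945763062635 [ 0.19269677 -0.01232383 -1.95077864] [0.00034847 0.00020411 0.03063235]
6.9 [ 0.89856887 -0.1280446  -0.01200583] [-0.28344255  0.93583716 -0.63229832  1.54884212  0.87869002  1.5156376
 -1.30075485]
```

View pics/lift.png

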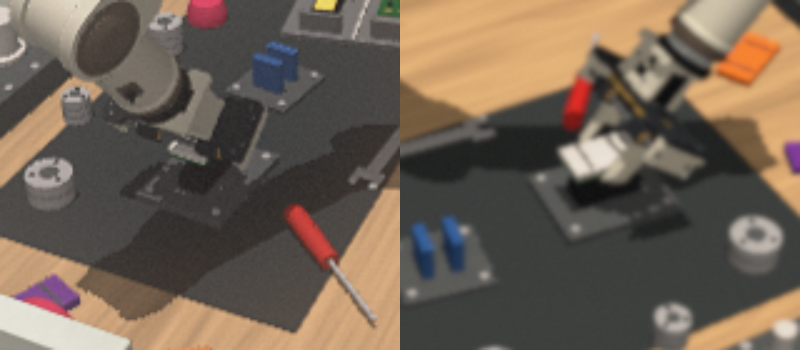

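View pics/lift_w.png

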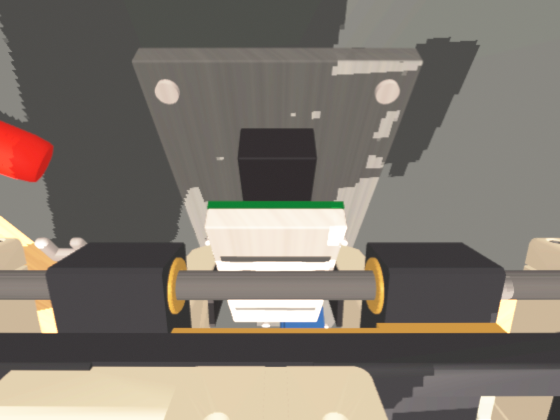

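The board is held by its long edges: Al corners at about (208,210) and (344,210), far end at about row 320. I'll compare that with the predicted projection to catch any rotation in the grip.

Run:
```python
from plan import *
from bench import manip,viewer
c=viewer.get_calibration("wrist"); T=R.from_quat(manip.current_tcp_rot()); P=manip.current_tool_pos()
g=P-T.apply([0,0,GD]); print(g)
for th in (-.1,0,.1):
    # board frame: tool rotated about tool x
    B=T*R.from_euler('x',(A if 1 else 0)*1+th)
    for sgn in (1,-1):
        B=T*R.from_euler('x',sgn*A+th); n=B.apply([0,0,-1]); 
        if abs(n[2])<.9: continue
        l=B.apply([0,1,0]); w=B.apply([1,0,0])
        print(th,n.round(3),l.round(3),[proj(c,g+n*h+l*a+w*b)[0].round(0).tolist() for h,a,b in ((.006,-.05,-.025),(.006,-.05,.025),(-.006,-.05,-.025),(.006,.05,-.025),(.006,.05,.025))])
# plan IK checks
ctr=np.array([REST[0][0],REST[0][1],0])
for n,f,z in (("stand",stand,.0585),("stand hi",stand,.16),("regr",regr,.0585),("regr hi",regr,.2)):
    p,Rt=f(ctr+[0,0,z]); q=manip.solve_ik(p,Rt.as_quat()); print(n,None if q is None else np.round(q,2))
```

```text
[0.53490023 0.2119676  0.06968696]
-0.1 [0.007 0.1   0.995] [-0.062 -0.993  0.1  ] [[204.0, 216.0], [345.0, 217.0], [209.0, 193.0], [232.0, 330.0], [317.0, 330.0]]
0 [0. 0. 1.] [-0.063 -0.998  0.   ] [[202.0, 229.0], [347.0, 229.0], [207.0, 202.0], [233.0, 322.0], [317.0, 322.0]]
0.1 [-0.006 -0.099  0.995] [-0.062 -0.993 -0.099] [[201.0, 242.0], [349.0, 242.0], [205.0, 212.0], [234.0, 314.0], [316.0, 314.0]]
stand [ 1.32  1.44 -1.32  1.82  0.57  0.91 -0.17]
stand hi [ 1.31  1.17 -1.3   1.83  0.24  0.92 -0.05]
regr [-0.11  0.94 -0.47  1.68  1.02  1.52 -1.26]
regr hi [-0.06  0.73 -0.54  1.68  0.95  1.66 -1.12]
```

The prediction for zero rotation matches: green edge at row 202, far end at row 322. The grip is true, so I'll stand the board in the rest.

Run:
```python
from plan import *
from bench import manip,effector,viewer
p,Rt=pick(BOARD[0]); 
manip.servo_line(p+[0,0,.15],vel=.2)
ctr=REST[0]
p1,R1=stand(ctr+[0,0,.18])
try: manip.servo_line(p1,R1.as_quat(),vel=.12)
except manip.PlanningError as e: print("line fail",e); manip.move_pose(p1,R1.as_quat())
print(manip.current_clock(),manip.current_tool_pos()-p1,manip.current_finger_gap())
p2,_=stand(ctr+[0,0,.115]); manip.servo_line(p2,vel=.12); manip.sleep(.1)
cv2.imwrite("pics/st_w.png",viewer.get_image("wrist")[:,:,::-1])
for n in("side","scene"): cv2.imwrite(f"pics/st_{n}.png",viewer.get_image(n)[:,:,::-1])
print(manip.current_clock(),manip.current_force(),manip.current_wrist_torque(),manip.current_q())
a=cv2.imread("pics/st_side.png")[150:260,220:345]; b=cv2.imread("pics/st_scene.png")[190:300,170:295]
cv2.imwrite("pics/st.png",np.hstack([cv2.resize(a,(400,352)),cv2.resize(b,(400,352))]))
```

```text
9.7833 [-0.00015323  0.00100409  0.00056937] 0.05004743335706141
10.725 [ 0.62610621  0.83113698 -2.51963042] [-1.15380187  0.07520409 -0.03232128] [ 1.26533038  1.16007262 -1.17422013  1.83579877  0.16640429  0.86177299
  0.07729224]
```

View pics/st.png

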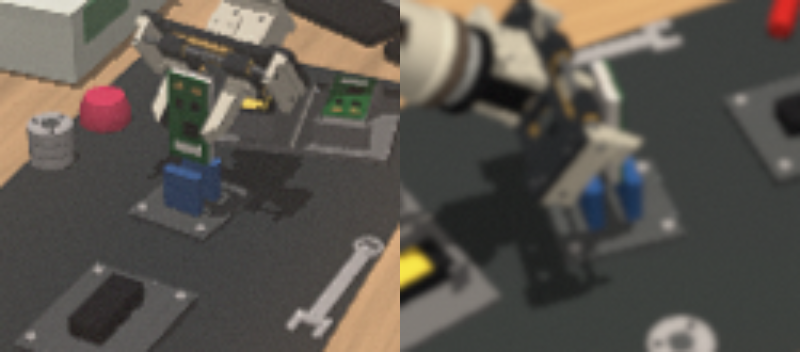

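View pics/st_w.png

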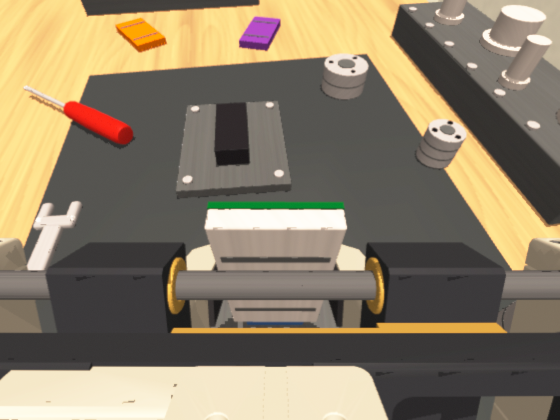

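The board stands upright above the slot, green face toward the side camera. In the wrist view its edge is still at (208–344, row 205), so it hasn't slipped. I'll lower it in steps and watch the force.

Run:
```python
from plan import *
from bench import manip,effector,viewer
ctr=REST[0]
manip.servo_line(stand(ctr+[0,0,.065])[0],vel=.08); manip.sleep(.1)
f0=manip.current_force(); print(manip.current_clock(),f0)
z=.061
while z>.0555:
    manip.servo_line(stand(ctr+[0,0,z])[0],vel=.03); manip.sleep(.05); f=manip.current_force(); print(round(z,4),(f-f0).round(2),manip.current_tool_pos()[2]-stand(ctr+[0,0,z])[0][2])
    if f[2]-f0[2]>2.0: break
    z-=.0007
cv2.imwrite("pics/in_side.png",viewer.get_image("side")[:,:,::-1])
print(manip.current_clock(),manip.current_finger_gap())
```

```text
11.6 [ 0.40811507  0.08410406 -2.38382511]
0.061 [-0.25  0.09  0.7 ] 1.6048651474809272e-05
0.0603 [-0.7   0.26  0.55] 1.2783662913309901e-05
0.0596 [0.01 0.07 1.07] -3.091437087349852e-05
0.0589 [-0.75  0.23  1.22] -2.2140947442440828e-05
0.0582 [-0.25 -0.4   2.6 ] 0.0003054877000061157
13.1833 0.04954766304687558
```

Run:
```python
from plan import *
from bench import manip,effector,viewer
ctr=REST[0]
effector.open_jaws(); print(manip.current_finger_gap(),manip.current_force())
p,Rt=manip.current_tool_pos(),R.from_quat(manip.current_tcp_rot())
manip.servo_line(p-Rt.apply([0,0,.10]),vel=.15)
manip.sleep(.05)
c=viewer.get_calibration("wrist"); cv2.imwrite("pics/rel_w.png",viewer.get_image("wrist")[:,:,::-1])
for n in("side","scene"): cv2.imwrite(f"pics/rel_{n}.png",viewer.get_image(n)[:,:,::-1])
a=cv2.imread("pics/rel_side.png")[150:260,220:345]; b=cv2.imread("pics/rel_scene.png")[190:300,170:295]
cv2.imwrite("pics/rel.png",np.hstack([cv2.resize(a,(400,352),interpolation=2),cv2.resize(b,(400,352),interpolation=2)]))
print(manip.current_clock(),manip.current_tool_pos())
ex=np.array([np.cos(REST[1]),np.sin(REST[1]),0]); ey=np.array([-ex[1],ex[0],0])
for nm,cc in (("w",c),("side",viewer.get_calibration("side")),("scene",viewer.get_calibration("scene"))):
  for th in (-.1,0,.1):
    b=ctr+[0,0,.008]; up=Z*np.cos(th)+ex*np.sin(th); n=ex*np.cos(th)-Z*np.sin(th)
    print(nm,th,[proj(cc,b+up*.1+n*a+ey*w)[0].round(1).tolist() for a in (-.006,.006) for w in (.025,-.025)])
```

```text
0.09176247198498265 [-0.29242429 -0.63012251  0.2652183 ]
15.0417 [ 0.5402835  -0.07879935  0.10780913]
w -0.1 [[237.3, 194.5], [316.3, 194.6], [238.5, 179.4], [315.1, 179.4]]
w 0 [[238.3, 181.7], [315.3, 181.8], [239.6, 168.5], [314.0, 168.6]]
w 0.1 [[239.4, 170.5], [314.2, 170.6], [240.8, 159.4], [312.8, 159.5]]
side -0.1 [[288.3, 188.2], [276.2, 184.4], [286.4, 189.3], [274.2, 185.5]]
side 0 [[286.7, 189.1], [274.5, 185.3], [284.8, 190.6], [272.6, 186.7]]
side 0.1 [[285.1, 190.3], [272.9, 186.5], [283.1, 192.1], [270.9, 188.2]]
scene -0.1 [[226.9, 225.6], [232.1, 237.5], [231.0, 224.3], [236.2, 236.3]]
scene 0 [[230.3, 224.5], [235.5, 236.4], [234.4, 223.6], [239.7, 235.5]]
scene 0.1 [[233.7, 223.7], [239.0, 235.6], [237.8, 223.1], [243.2, 235.0]]
```

View pics/rel.png

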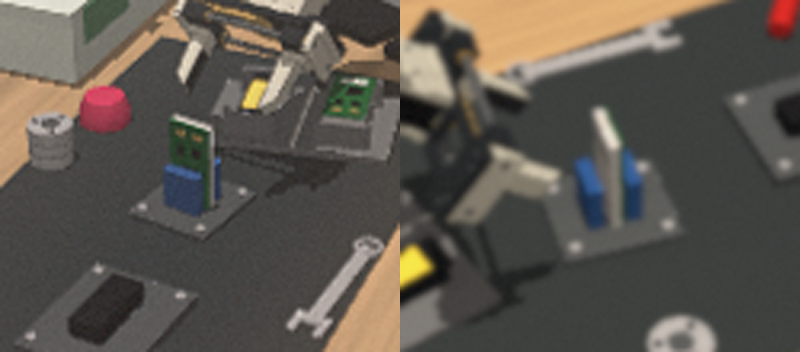

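View pics/rel_w.png

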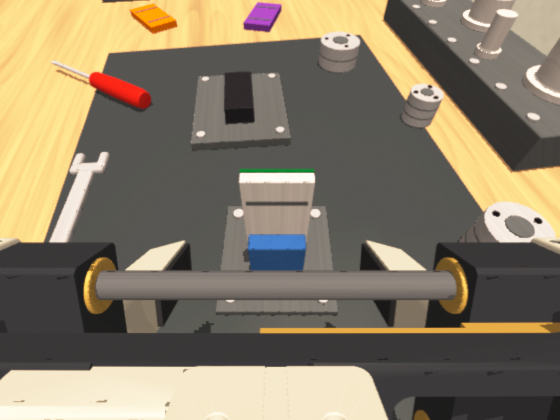

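The board stands upright and free: top edge at rows 169–182, columns 239–314, matching the zero-lean prediction. I'll go over the top and regrasp from the green side.

Run:
```python
from plan import *
from bench import manip,effector,viewer
ctr=REST[0]; ex=np.array([np.cos(REST[1]),np.sin(REST[1]),0])
P=np.array(manip.current_tool_pos()); manip.servo_line([P[0],P[1],.29],vel=.25)
g=ctr+[0,0,.0585]
p,Rt=regr(g); pre=p-Rt.apply([0,0,.09]); hi=pre.copy(); hi[2]=.28; hi[:2]+=ex[:2]*.02
manip.move_pose(hi,Rt.as_quat()); print(manip.current_clock(),manip.current_q())
manip.servo_line(pre,vel=.2)
manip.sleep(.05); cc=viewer.get_calibration("wrist"); cv2.imwrite("pics/rg_w.png",viewer.get_image("wrist")[:,:,::-1])
manip.servo_line(p,vel=.12); print(manip.current_tool_pos()-p,manip.current_force())
for n in("side","scene"): cv2.imwrite(f"pics/rg_{n}.png",viewer.get_image(n)[:,:,::-1])
a=cv2.imread("pics/rg_side.png")[150:260,220:345]; b=cv2.imread("pics/rg_scene.png")[190:300,170:295]
cv2.imwrite("pics/rg.png",np.hstack([cv2.resize(a,(400,352),interpolation=2),cv2.resize(b,(400,352),interpolation=2)]))
print(manip.current_clock())
```

```text
17.475 [-0.01606813  0.79427445 -0.85094887  1.48412138  0.99875278  1.98503424
 -1.13568654]
[0.00027669 0.00078669 0.00017204] [ 0.68650425 -0.20221655 -0.17015425]
19.6167
```

View pics/rg.png

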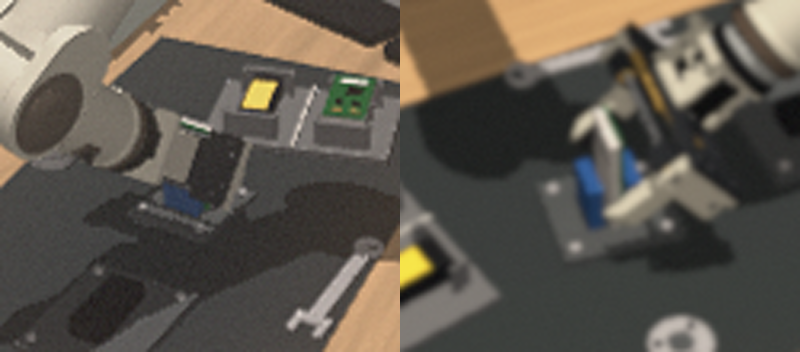

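View pics/rg_w.png

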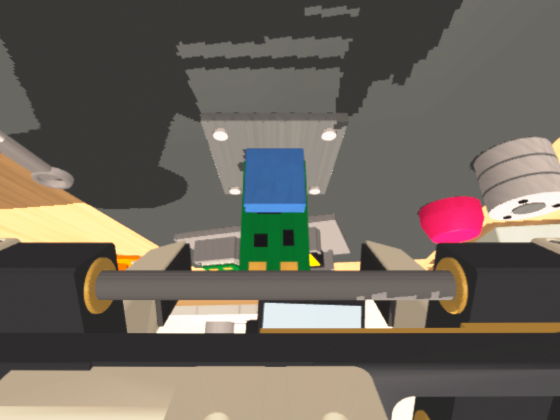

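The board is centred between the open fingers at columns 241–309, with the fingers on both sides of it. I'll close, lift, turn it and move above the tray.

Run:
```python
from plan import *
from bench import manip,effector,viewer
effector.close(f_grip=35); print(manip.current_finger_gap())
p=np.array(manip.current_tool_pos())
manip.servo_line(p+[0,0,.02],vel=.06); print(manip.current_finger_gap(),manip.current_force())
manip.servo_line(p+[0,0,.15],vel=.2)
p1,R1=place(SLIP[0]+[0,0,.14])
try: manip.servo_line(p1,R1.as_quat(),vel=.12)
except manip.PlanningError as e: print("line fail",e); manip.move_pose(p1,R1.as_quat())
p2,_=place(SLIP[0]+[0,0,.05]); manip.servo_line(p2,vel=.15); manip.sleep(.1)
print(manip.current_clock(),manip.current_tool_pos()-p2,manip.current_finger_gap(),manip.current_force(),manip.current_q())
c=viewer.get_calibration("wrist"); cv2.imwrite("pics/pl_w.png",viewer.get_image("wrist")[:,:,::-1])
for n in("side","scene"): cv2.imwrite(f"pics/pl_{n}.png",viewer.get_image(n)[:,:,::-1])
a=cv2.imread("pics/pl_side.png")[130:230,250:375]; b=cv2.imread("pics/pl_scene.png")[210:320,90:227]
cv2.imwrite("pics/pl.png",np.hstack([cv2.resize(a,(400,320),interpolation=2),cv2.resize(b,(400,320),interpolation=2)]))
T=R.from_quat(manip.current_tcp_rot()); g=manip.current_tool_pos()-T.apply([0,0,GD])
for nm,cc in (("w",c),("side",viewer.get_calibration("side")),("scene",viewer.get_calibration("scene"))):
  for th in (-.1,0,.1):
    ex=np.array([np.cos(SLIP[1]),np.sin(SLIP[1]),0]); ey=np.array([-ex[1],ex[0],0])
    l=ex*np.cos(th)+Z*np.sin(th); n=Z*np.cos(th)-ex*np.sin(th)
    print(nm,th,[proj(cc,g+n*h+l*a+ey*b)[0].round(0).tolist() for h,a,b in ((.006,.05,.025),(.006,.05,-.025),(-.006,.05,.025),(.006,-.05,.025),(.006,-.05,-.025))])
```

```text
0.049593551625047194
0.05018450201589335 [-0.66425322  0.75399274 -1.32549314]
24.3 [7.79882164e-04 3.17721456e-05 1.29444671e-03] 0.04997485675639006 [ 0.48865567 -0.54095766 -2.01964483] [ 1.23285683  1.27038128 -1.23245729  1.39247859  0.53811694  1.43544436
  0.25687921]
w -0.1 [[228.0, 183.0], [320.0, 183.0], [231.0, 195.0], [210.0, 396.0], [338.0, 396.0]]
w 0 [[227.0, 179.0], [322.0, 179.0], [230.0, 190.0], [212.0, 397.0], [336.0, 397.0]]
w 0.1 [[226.0, 176.0], [323.0, 176.0], [229.0, 185.0], [214.0, 396.0], [334.0, 396.0]]
side -0.1 [[305.0, 172.0], [291.0, 171.0], [305.0, 175.0], [310.0, 159.0], [297.0, 157.0]]
side 0 [[305.0, 171.0], [291.0, 170.0], [305.0, 174.0], [310.0, 160.0], [297.0, 158.0]]
side 0.1 [[305.0, 170.0], [292.0, 169.0], [305.0, 173.0], [310.0, 161.0], [297.0, 160.0]]
scene -0.1 [[175.0, 248.0], [185.0, 259.0], [175.0, 251.0], [142.0, 262.0], [152.0, 274.0]]
scene 0 [[175.0, 247.0], [185.0, 258.0], [175.0, 250.0], [142.0, 264.0], [152.0, 275.0]]
scene 0.1 [[174.0, 246.0], [184.0, 257.0], [175.0, 249.0], [142.0, 265.0], [152.0, 276.0]]
```

View pics/pl.png

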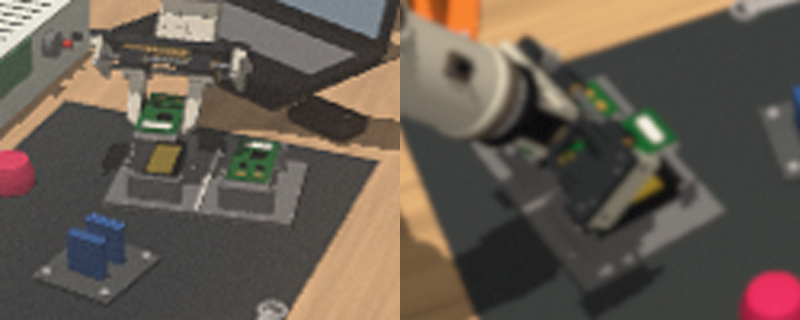

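View pics/pl_w.png

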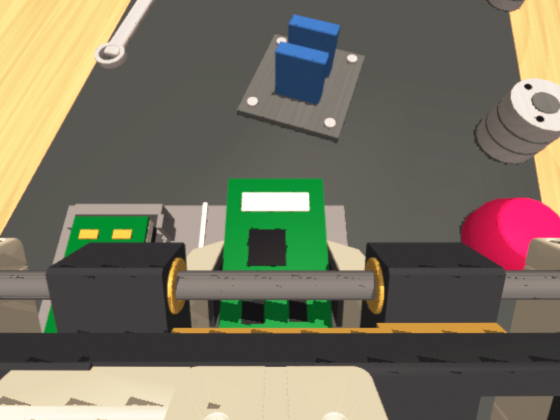

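Green side up, with the near edge at (227–325, row 179) as predicted for level (227–322, row 179). I'll lower it under force watch.

Run:
```python
from plan import *
from bench import manip,effector,viewer
manip.servo_line(place(SLIP[0]+[0,0,.012])[0],vel=.1); manip.sleep(.1)
f0=manip.current_force(); print(manip.current_clock(),f0)
z=.005; 
while z>-.003:
    manip.servo_line(place(SLIP[0]+[0,0,z])[0],vel=.03); manip.sleep(.05); f=manip.current_force(); print(round(z,4),(f-f0).round(2))
    if f[2]-f0[2]>2.0: break
    z-=.0008
cv2.imwrite("pics/dn_w.png",viewer.get_image("wrist")[:,:,::-1]); c=viewer.get_calibration("wrist")
print(manip.current_clock(),manip.current_finger_gap(),(manip.current_tool_pos()-place(SLIP[0])[0]).round(4))
ex=np.array([np.cos(SLIP[1]),np.sin(SLIP[1]),0]); ey=np.array([-ex[1],ex[0],0]); g=SLIP[0]
print([proj(c,g+Z*.006+ex*a+ey*b)[0].round(0).tolist() for a,b in ((.05,.025),(.05,-.025))])
```

```text
25.0833 [-0.350445    0.39716248 -1.84142624]
0.005 [ 0.32 -0.84 -0.59]
0.0042 [ 0.71 -1.21 -0.07]
0.0034 [ 0.41  0.   -0.79]
0.0026 [ 0.21 -0.79 -0.27]
0.0018 [ 0.99 -0.7   0.05]
0.001 [ 0.21 -0.36  0.07]
0.0002 [ 1.06 -1.26  0.71]
-0.0006 [-2.4  -2.04  6.45]
27.6667 0.049687804671101024 [0.     0.     0.0002]
[[228.0, 179.0], [322.0, 179.0]]
```

View pics/dn_w.png

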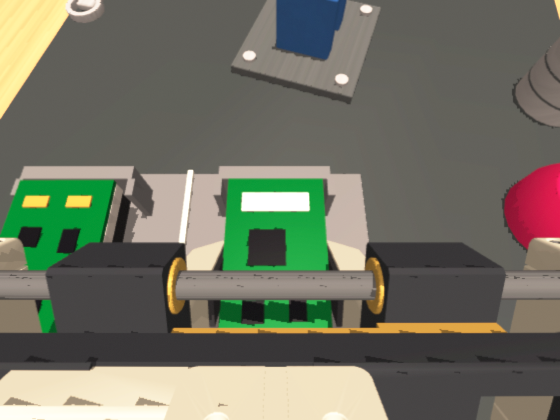

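Contact came at the seated height (z about 0), with the board inside the end wall and tabs. I'll release, retreat and look from above.

Run:
```python
from plan import *
from bench import manip,effector,viewer
effector.open_jaws(); print(manip.current_finger_gap(),manip.current_force())
p,Rt=np.array(manip.current_tool_pos()),R.from_quat(manip.current_tcp_rot())
manip.servo_line(p-Rt.apply([0,0,.12]),vel=.15)
Q=tool_R((0,0,-1),(1,0,0)).as_quat(); manip.move_pose((.53,-.28,.27),Q); manip.sleep(.15)
c=viewer.get_calibration("wrist"); im=viewer.get_image("wrist")[:,:,::-1].copy(); cv2.imwrite("pics/fin_w.png",im)
for n in("side","scene"): cv2.imwrite(f"pics/fin_{n}.png",viewer.get_image(n)[:,:,::-1])
ex=np.array([np.cos(SLIP[1]),np.sin(SLIP[1]),0]); ey=np.array([-ex[1],ex[0],0])
q=[proj(c,SLIP[0]+Z*.006+ex*a+ey*b)[0].round(1).tolist() for a,b in ((.05,.025),(.05,-.025),(-.05,-.025),(-.05,.025))]
print(q,manip.current_clock())
cv2.imwrite("pics/fin_c.png",cv2.resize(im[60:245,150:390],None,fx=3,fy=3,interpolation=2))
import json; json.dump({k:(v.tolist() if hasattr(v,'tolist') else v) for k,v in c.items()},open("calf.json","w"))
```

```text
0.09178733707570583 [-0.02646457  1.17797644  0.35305835]
[[272.5, 104.3], [315.6, 96.0], [327.9, 181.6], [287.4, 188.9]] 30.475
```

View pics/fin_c.png

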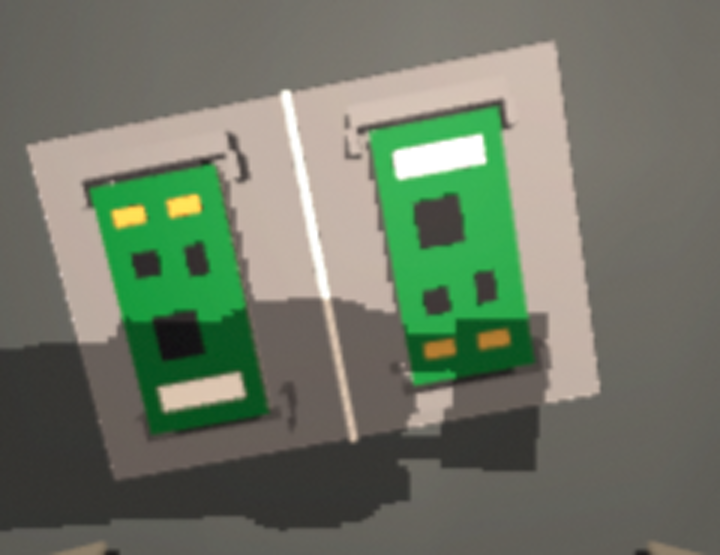

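View pics/fin_scene.png

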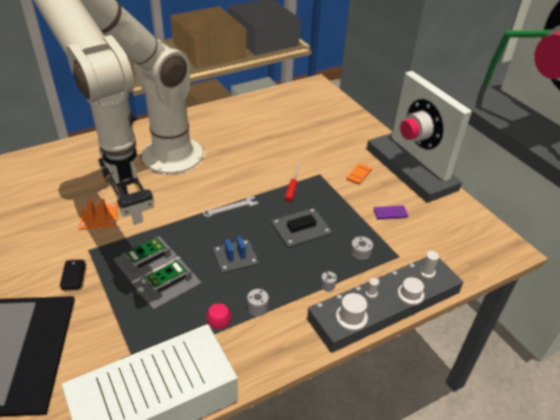

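The crop shows the board green side up at (370,129), (501,108), (535,361) and (411,384), inside the tabs. I'll fit it against the tray within this one picture, then hand in.

Run:
```python
import fit,json
from fit import *
C['f']=json.load(open("calf.json")); org['f']=(150,60,3,'f')
t,r=fit.fit(rect('f',(28,146),(555,42),(600,394),(115,479),.15,.225,.010))
b,rb=fit.fit(rect('f',(370,129),(501,108),(535,361),(411,384),.1,.05,.046))
c,s=np.cos(t[2]),np.sin(t[2]); d=b[:2]-t[:2]; loc=np.array([c*d[0]+s*d[1],-s*d[0]+c*d[1]])-[0,-.055]
print(t,b,"offset mm",loc*1000,"dyaw",b[2]-t[2],np.abs(r).max(),rb.tolist())
from bench import manip
if np.abs(loc).max()<.0045 and abs(b[2]-t[2])<.06: manip.hand_in(); print("handed in",manip.current_clock())
```

```text
Traceback (most recent call last):
AttributeError: 'function' object has no attribute 'fit'
```

Run:
```python
import json
from fit import *
C['f']=json.load(open("calf.json")); org['f']=(150,60,3,'f')
t,r=fit(rect('f',(28,146),(555,42),(600,394),(115,479),.15,.225,.010))
b,rb=fit(rect('f',(370,129),(501,108),(535,361),(411,384),.1,.05,.046))
c,s=np.cos(t[2]),np.sin(t[2]); d=b[:2]-t[:2]; loc=np.array([c*d[0]+s*d[1],-s*d[0]+c*d[1]])-[0,-.055]
print(t,b,"offset mm",loc*1000,"dyaw",b[2]-t[2],np.abs(r).max(),rb.tolist())
from bench import manip
if np.abs(loc).max()<.0045 and abs(b[2]-t[2])<.06: manip.hand_in(); print("handed in",manip.current_clock())
```

```text
[ 0.50538912 -0.23960621  1.74887964] [ 0.55963875 -0.22829876  1.73778896] offset mm [ 1.51865785 -0.39470689] dyaw -0.011090684630725711 1.2 [[0.2, 0.0], [-0.3, 0.9], [-0.4, -1.0], [0.5, 0.0]]
the job is handed in; nothing more can be done
the job is handed in; nothing more can be done
```

The board now lies green side up in the compartment with the yellow slip, and I have handed the job in. The last clock reading before hand-in was 30.5 s of the 53 s allowed, and I got no verdict back.

I picked the board off the nest with a tilted grip and stood it on end in the blue rest. I then regripped it from the green side and lowered it into the tray under force watch.

**Last checks:**
- **Position:** in the final wrist picture the board is 1.5 mm off centre along the compartment, 0.4 mm across and 0.011 rad off in angle. The limits are 6 mm and 0.12 rad.
- **Seating:** it touched down at its seated height with about 6 N. I saw no tilt, but I did not measure the level after letting go.
- **Robot:** the gripper was open and clear of the tray when I handed in.
- **Other items:** the finished board, couplings and cap look unmoved in the pictures; I did not measure them.

No check failed. My only error was a script mistake in the final position check, which I re-ran without moving the robot.

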